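# Turn the carton and hold the press boom at its mark

### The arm

A 7-joint arm with a two-finger parallel gripper is mounted at the origin on the work surface. World frame = base frame: x ahead of the robot, y to its left, z up, the work surface at z = 0. Lengths are in m, angles in rad, forces in N, time in s.
With the tool pointing down it reaches from about 0.35 to 0.9 m from the base axis. Payload 8.1 kg.
Tool frame: the origin (TCP) lies on the centre line of the jaws, within the pads' length; the fingertips stand 22 mm ahead of it and the grasp point (between the pads) lies 3 mm ahead of it; y points along the fingers, x is the direction in which the jaws open and shut, and the axes are right-handed (so a half turn about y gives the same grasp; the last joint's range is limited). The gripper opens to 92 mm and grips with 3 to 60 N. Pads are 19 mm wide; open, the fingers measure 130 mm over their backs; the gripper's body (75 mm by 190 mm) begins 47 mm behind the grasp point.
Start: joints at [1.083, 0.434, 0.025, 1.573, -0.012, 1.134, -0.075], TCP at [0.235, -0.579, 0.249] pointing down, gripper open.
Joint ranges: [-2.62, 2.62], [-0.44, 2.09], [-1.27, 1.32], [0.08, 2.57], [-1.32, 4.46], [0.12, 2], [-2.74, 2.74]. Speed limits (rad/s): [2.22, 2.22, 3.01, 3.01, 3.14, 3.14, 3.14].

### API

Orientations are given as a unit quaternion [x, y, z, w].
In Python, from rig import bot gives the robot as it stands.
- The arm moves only by the tool arm_command, never from a script. Its argument "increments" is a list of rows, each a list of 6 numbers: the shift along the tool's x, y, z as a fraction of full scale, then the turn, a rotation vector about the tool's x, y, z as a fraction of full scale. In form: [[dx, dy, dz, ax, ay, az], ...]. A call has exactly 8 rows; each row shifts and turns the commanded pose from where the row before left it, along the tool's axes as they then stand; what a row does not reach is not made up. Full scale, the value 1, is 0.12 m for a shift and 0.12 rad for a turn. A row lasts 1/8 s, in which the tool goes at most 62.5 mm and 10.7 degrees, less where a joint would pass 70% of its speed; a pose out of reach is approached as far as the arm can. A call with a number of a shift or a turn outside -1 to 1 is refused whole. A call with a gripper value outside its range is refused whole. "claw" is the closure, from -1 (fully open) to 1 (shut), set as the call begins (left out, the last holds). The fingers move at their own pace and stop on an object; "grip_force" is the grip in N (left out, the last holds). Time passes only in rows, so rows that do not move let the fingers close, or fill a call up. It gives the time, the measured TCP pose, the force and the opening at its end, in the units of the state.
- bot.read_state(): the state, without advancing time (a new reading comes with each control period).
- bot.grab_frame(name): name is "scene" or "top"; returns a dict with "image" (400x640x3 uint8, blue, green, red), "z_map" (400x640 float32, m along the optical axis (not along the pixel's ray), 0 where there is no reading), "mtx" (3x3 intrinsics, pixels), "view" (4x4, takes a point from world to camera coordinates). Camera axes: x right, y down, z forward; pixel columns grow to the right and rows downward; lengths in m; the calibration is good to about 2 mm. A picture is of the moment at which its call begins.
- bot.finish_job(): hands the job in, once; it reports no verdict.
Trained networks look in the newest picture that a camera, given by its name, has taken for a name from the list of things; names that differ only in an ending like _2 or _b are one class to them, and where a whole thing is asked for, a point or a joint stands for the part that bears it (a point fixed in the world has none). Each returns a list of dicts, best first, with "p" (0 to 1); they miss things now and then, are a little off and sometimes report something else, mostly with a low value. They report only what shows in the picture. A call takes as long as a camera call. They do not tell look-alikes from the thing itself.
- bot.look_for(camera, target): "rect" ([centre column, centre row, width, height] in pixels, round what is visible of it).
- bot.spot_point(camera, target): "pixel" ([column, row] in pixels: a listed point, or the origin of a listed thing).
The state is a dict: "clock": time; "joint_pos": joint angles; "joint_vel": joint speeds; "joint_efforts": joint torques, N m; "tcp_pos": TCP position; "eef_rot": TCP orientation; "contact_force": force on the tool from outside, world axes, zero at the start; "wrist_torque": the same for the moment, N m; "grip_width": finger opening in m.
Only numpy, scipy, OpenCV 4.12 (cv2) and the standard library are available. Lean on these libraries where they do the work, as an engineer would, in place of code of your own. Each camera call takes 0.05 s, during which the arm holds its last target. There are 200 camera calls.

### The job

On the press jig, turn the carton a quarter turn so that its brass plaque faces the rubber pad, and stand it upright with its back flush against the fence, centred on the pad, and let go of it. Then push the lock button fully down, take the boom's handle and pull the boom out until its pointer stands at the one long mark of the scale, so that the pad presses on the plaque. Finish while still gripping the handle and holding the boom at that mark against its return spring, and leave everything else on the bench where it is.

Things in the scene. Friction and masses are not known exactly. Their poses are not given: they have to be found in the camera images.
- jig: Fixed aluminium press jig. Origin on the underside, z up, y = the way the boom extends. Base plate 160 (x) by 430 (y) mm, top at z 10. In its frame (mm): the boom's outer tube, 44 wide, y -220 to -100, top z 70; boom axis x 0, z 45; scale strip on the plate at x 50 to 76.
- fence (a point): Middle of the fence's front face, at x 0, y 170, z 31 mm in the jig's frame. The fence is an upright wall 110 mm wide (jig x), top at z 52 mm. A carton seated right has its origin at x 0, y 135, z 10 mm in the jig's frame, its axes parallel to the jig's.
- carton: Loose green carton, 56 (x) by 70 (y) by 80 mm high, 0.17 to 0.35 kg, origin at the centre of its underside, z up. Brass plaque on its -y face, thin paper rosette on its -x face (no harm to a grip). Grip it on its x faces, 56 mm apart. It starts on the jig's plate between pad and fence, yawed 57 to 120 degrees anticlockwise from its right attitude, plaque about to the jig's +x.
- plaque (a point): Centre of the outer face of the brass plaque (44 mm wide, 30 high, 3 thick): 38 mm from the carton's axis towards its -y, 35 mm above its underside.
- pad: Round black rubber pad, 38 mm across, on the boom's free end, sprung along the boom (400 N/m, 14 mm travel). Origin at the centre of its pressing face, which looks to the jig's +y; in the jig's frame x 0, y 23 mm + boom, z 45 mm. With the carton flush on the fence it touches the plaque at boom 0.074 and is pressed in 6 mm (2.4 N) at the mark.
- boom (a joint): Extension of the telescoping boom in m along the jig's +y: 0 fully in (start), 0.090 fully out. 0.080 is the long mark. Latched at 0 until the lock button is down, after which it moves freely but a spring pulls it back in (about 2 N at 0, 5 N at 0.080).
- boom_arm: The sliding part of the boom: 24 mm square steel bar with an upright black square handle post, 18 by 18 mm and 50 mm tall, origin at the centre of the post's foot; in the jig's frame at x 0, y -55 mm + boom, foot at z 56 mm, top at z 106 mm. Grip it from above on either pair of sides.
- handle_grip (a point): A point on the handle's axis 32 mm above its foot (z = 88 mm on the jig), good to grip at.
- mark (a point): Middle of the long mark right across the scale strip (80 mm mark), at x 63, y 25, z 13 mm in the jig's frame; short marks every 10 mm start at y -55. A thin steel pointer reaches sideways (+x) from the boom at the handle's y, low over the strip; it is on this mark at boom 0.080.
- lock_button (a joint): Press-in of the lock button in m: 0 up (start, boom latched), 0.008 fully down; the boom is free from about 0.006. It takes about 3 N plus a little for speed, has no spring and stays where it is pushed.
- button_top (a point): Centre of the top of the lock button, a round steel button 24 mm across on top of the outer tube, at x = 0, y = -185, z = 90 mm in the jig's frame when up, 82 mm when down.
- done_carton: Bystander: a finished carton of the same green and size with no plaque, standing on the bench; origin at its underside.
- scent_bottle: Bystander: small amber glass bottle with dark cap, 44 by 26 by 100 mm, beside the jig on its +x side; origin at its underside.
- tape_roll: Bystander: clear tape roll lying flat, 84 mm across, 24 mm high, beside the jig on its +x side; origin at its underside.
- water_bottle: Bystander: clear bottle 62 mm across, 190 mm tall; origin at its underside.
- paste_plate: Bystander: white plate 170 mm across, 20 mm high; origin at its underside.
- cap_jar: Bystander: short brass cylinder 56 mm across, 45 mm high; origin at its underside.
- marker: Bystander: dark round pen, 130 mm long, 15 mm thick, lying beside the jig on its -x side; origin at its underside.
There are look-alikes about, which are no part of the job. Leave any blue or pink look-alike of the carton alone.

How it is judged:
By the outcome, as a careful person would: the job done as asked, in the order asked, and still so for the second after the job is handed in, while the arm keeps its last pose, push and grip.
It also fails if it takes over 58 s, if anything falls off the work surface, if the arm or the gripper's body presses on something with over 40 N, if the wrist force passes 120 N, or if a joint passes its speed limit or range.

## Working session

There is one attempt and no reset: what is moved stays moved. The work goes in short steps, Python scripts to look and compute and a tool call to move; the robot and the scene stay as the last step left them, time stands still between calls to the robot, and variables do not carry over. Pictures are saved under pics/ and viewed, about 8 in all and at most 12, crops included, and the job is handed in when it is done.

Besides the shell and the picture viewer there is one more tool, called after "Emit:" as name([rows], argument=value, ...), one row to a line, values as JSON. arm_command: Moves the arm, as the interface text tells. Its arguments: {"type":"object","properties":{"increments":{"type":"array"},"claw":{"type":"number"},"grip_force":{"type":"number"}},"required":["increments"]}

```bash
mkdir -p pics; cat > h.py <<'E'
import numpy as np, cv2
from rig import bot
from scipy.spatial.transform import Rotation as R
def ray(f,px,z=None,depth=None):
    "world point of pixel at depth, or on plane z"
    K=f['mtx'];V=f['view'];Vi=np.linalg.inv(V)
    d=np.linalg.inv(K)@np.array([px[0],px[1],1.])
    if z is None:
        if depth is None: depth=f['z_map'][int(round(px[1])),int(round(px[0]))]
        return (Vi@np.r_[d*depth,1])[:3]
    o=Vi[:3,3];w=Vi[:3,:3]@d
    return o+w*(z-o[2])/w[2]
def proj(f,p):
    c=f['view']@np.r_[p,1]; u=f['mtx']@c[:3]; return u[:2]/u[2]
def cloud(f):
    h,w=f['z_map'].shape;u,v=np.meshgrid(np.arange(w),np.arange(h));z=f['z_map']
    d=np.linalg.inv(f['mtx'])@np.stack([u.ravel(),v.ravel(),np.ones(h*w)])
    P=np.linalg.inv(f['view'])@np.vstack([d*z.ravel(),np.ones(h*w)])
    return P[:3].T.reshape(h,w,3)
E
python3 - <<'E'
from h import *
s=bot.read_state();print({k:np.round(v,3).tolist() for k,v in s.items()})
F={}
for c in('scene','top'):
    f=bot.grab_frame(c);F[c]=f;cv2.imwrite(f'pics/{c}0.png',f['image'])
    print(c,np.round(np.linalg.inv(f['view']),3).tolist(),np.round(f['mtx'],1).tolist())
    for t in('jig','fence','mark','button_top','handle_grip','pad','carton','plaque'):
        for r in bot.spot_point(c,t)[:3]: 
            print(c,t,np.round(r['pixel'],1),round(r['p'],2),np.round(ray(f,r['pixel']),3))
    for t in ('carton','done_carton'):
        for r in bot.look_for(c,t)[:5]: print('look',c,t,np.round(r['rect']),round(r['p'],2))
E
```

```text
{'clock': 0.0, 'joint_pos': [1.083, 0.435, 0.025, 1.574, -0.012, 1.134, -0.075], 'joint_vel': [-0.001, -0.001, -0.001, -0.0, -0.0, 0.002, -0.001], 'joint_efforts': [0.0, -66.786, 0.985, -31.446, -0.06, 0.043, 0.0], 'tcp_pos': [0.234, -0.579, 0.248], 'eef_rot': [-0.586, 0.396, -0.395, 0.587], 'contact_force': [-0.403, -0.018, -0.009], 'wrist_torque': [-0.024, -0.002, -0.017], 'grip_width': 0.092}
scene [[-0.84, 0.372, -0.396, 1.062], [0.543, 0.554, -0.631, 0.797], [-0.015, -0.745, -0.667, 0.921], [0.0, 0.0, 0.0, 1.0]] [[468.4, 0.0, 327.5], [0.0, 468.4, 201.3], [0.0, 0.0, 1.0]]
scene jig [316.  220.9] 0.84 [ 0.592 -0.015  0.008]
scene fence [353.8 243.8] 0.57 [0.578 0.146 0.051]
scene fence [306.8 142.5] 0.51 [ 0.414 -0.362  0.005]
scene fence [479.  301.2] 0.39 [0.453 0.448 0.06 ]
scene mark [304.5 229.4] 0.91 [ 0.637 -0.002  0.011]
scene button_top [273.8 166.8] 0.44 [ 0.615 -0.207  0.086]
scene handle_grip [304.3 183.4] 0.57 [ 0.591 -0.071  0.105]
scene pad [234.7 156.9] 0.33 [ 0.653 -0.425  0.004]
scene carton [335.2 229.8] 0.94 [0.586 0.073 0.044]
scene carton [360.8 306. ] 0.91 [
[... 810 characters left out ...]
] 0.6 [ 0.608 -0.213  0.091]
top handle_grip [342.3 194.7] 0.9 [ 0.587 -0.085  0.11 ]
top pad [311.8 198.6] 0.49 [ 0.594 -0.003  0.009]
top carton [225.6 260.5] 0.98 [0.414 0.238 0.084]
top carton [305.9 140.9] 0.92 [0.75  0.012 0.084]
top carton [217.4 176.2] 0.81 [0.651 0.264 0.083]
top plaque [275.4 293.4] 0.92 [0.323 0.103 0.082]
top plaque [237.9 260.4] 0.92 [ 0.415  0.218 -0.   ]
top plaque [295.2 193. ] 0.85 [0.598 0.045 0.089]
look top carton [307. 137.  28.  30.] 0.91
look top carton [216. 177.  32.  32.] 0.9
look top carton [282. 283.  34.  32.] 0.84
look top carton [222. 260.  35.  24.] 0.82
look top carton [295. 201.  27.  36.] 0.76
look top done_carton [162. 263.  37.  27.] 0.98
```

View pics/scene0.png

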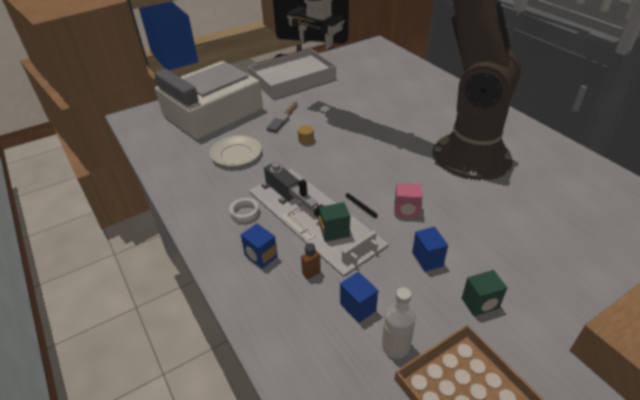

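View pics/top0.png

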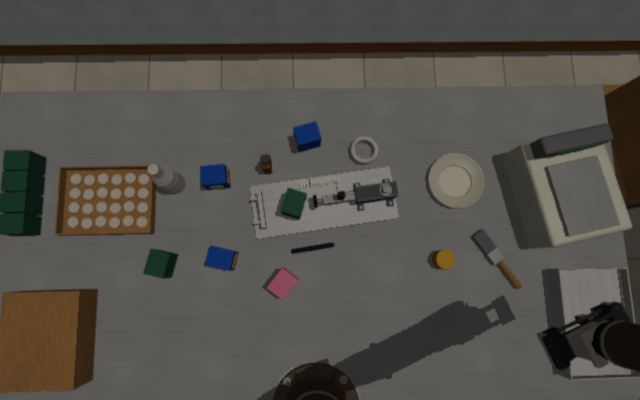

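The view shows the target: a green carton on the jig (scene 335,220; top 293,203), with the fence to its left in the top view (260,208), the handle (341,196) and the button (388,188). Possible confusions in the top view are the blue cartons (307,137), (215,177) and (221,258), the pink one (282,283), the green done_carton (160,263), and the green stack (20,190). I choose the green one on the jig plate and check it in a crop.

```bash
cat > meas.py <<'E'
from h import *
f=bot.grab_frame('top');g=bot.grab_frame('scene')
a=cv2.resize(f['image'][155:245,240:410],None,fx=4.6,fy=4.6,interpolation=cv2.INTER_CUBIC)[:, :780]
b=cv2.resize(g['image'][150:280,240:400],None,fx=2.3,fy=2.3,interpolation=cv2.INTER_CUBIC)
P=cloud(f);Q=cloud(g)
def rect(P,m,n):
    p=P[m][:,:2]; r=cv2.minAreaRect((p*1000).astype(np.float32)); print(n,m.sum(),np.round(p.mean(0),4),'rect',np.round(r[0],1),np.round(r[1],1),round(r[2],1),'z',np.round(np.median(P[m][:,2]),4))
for nm,P in(('top',P),('scene',Q)):
    x,y,z=P[...,0],P[...,1],P[...,2]
    roi=(x>.48)&(x<.72)&(y>-.27)&(y<.24)
    rect(P,roi&(z>.006)&(z<.014)&(x<.69),'plate '+nm)
    rect(P,roi&(z>.08)&(z<.1)&(y>-.02)&(y<.13),'carton '+nm)
    rect(P,roi&(z>.098)&(z<.112)&(y<-.03)&(y>-.13),'handle '+nm)
    rect(P,roi&(z>.084)&(z<.096)&(y<-.15),'button '+nm)
    rect(P,roi&(z>.044)&(z<.06)&(y>.12),'fence '+nm)
    rect(P,roi&(z>.062)&(z<.075)&(y<-.05),'tube '+nm)
cv2.imwrite('pics/cropA.png',a);cv2.imwrite('pics/cropB.png',b)
w=max(a.shape[1],b.shape[1]);h0=np.zeros((min(600,a.shape[0]+b.shape[0]),w,3),np.uint8)
b=cv2.resize(b,None,fx=(600-a.shape[0])/b.shape[0],fy=(600-a.shape[0])/b.shape[0]) if a.shape[0]+b.shape[0]>600 else b
h0[:a.shape[0],:a.shape[1]]=a;h0[a.shape[0]:a.shape[0]+b.shape[0],:b.shape[1]]=b
import sys
cv2.imwrite(f'pics/{sys.argv[1]}.png',h0)
E
python3 meas.py crop1
python3 - <<'E'
from h import *
for c in('top','scene'):
    f=bot.grab_frame(c); P=cloud(f); hsv=cv2.cvtColor(f['image'],cv2.COLOR_BGR2HSV)
    x,y,z=P[...,0],P[...,1],P[...,2]
    roi=(x>.52)&(x<.68)&(y>-.0)&(y<.13)&(z>.015)
    brass=roi&(hsv[...,0]>5)&(hsv[...,0]<30)&(hsv[...,1]>90)
    print(c,'brass',brass.sum(),np.round(P[brass].mean(0),3) if brass.any() else '')
E
```

```text
plate top 4790 [ 0.5779 -0.0291] rect [585.  -16.4] [504.2 208.2] 89.8 z 0.0107
carton top 526 [0.5762 0.0534] rect [610.3  88.3] [187.7  84.3] 45.3 z 0.091
handle top 41 [ 0.5885 -0.084 ] rect [588.6 -84.1] [17.2 17.1] 9.4 z 0.1072
button top 61 [ 0.6049 -0.2123] rect [ 604.7 -213. ] [22.2 23. ] 40.6 z 0.0905
fence top 184 [0.5658 0.1458] rect [592.  185.8] [115.3 169.3] 86.8 z 0.0527
tube top 540 [ 0.6003 -0.1811] rect [ 597.1 -150.4] [ 44.4 196.9] 7.5 z 0.0712
plate scene 3351 [ 0.6013 -0.0051] rect [599.  -35.8] [209.5 435. ] 4.4 z 0.0095
carton scene 490 [0.5826 0.058 ] rect [614.1  90.5] [189.3  83.6] 45.2 z 0.0889
handle scene 42 [ 0.5926 -0.0807] rect [591.4 -81.2] [18.7 18.5] 1.2 z 0.1046
button scene 42 [ 0.6076 -0.2095] rect [ 607.5 -212.6] [26.4 20.4] 80.0 z 0.0888
fence scene 294 [0.6051 0.1456] rect [613.4 143.2] [ 33.3 214. ] 87.6 z 0.0505
tube scene 411 [ 0.6057 -0.1696] rect [ 600.9 -161.2] [ 49.2 181.7] 7.9 z 0.0691
top brass 33 [0.675 0.123 0.051]
scene brass 43 [0.611 0.046 0.057]
```

View pics/crop1.png

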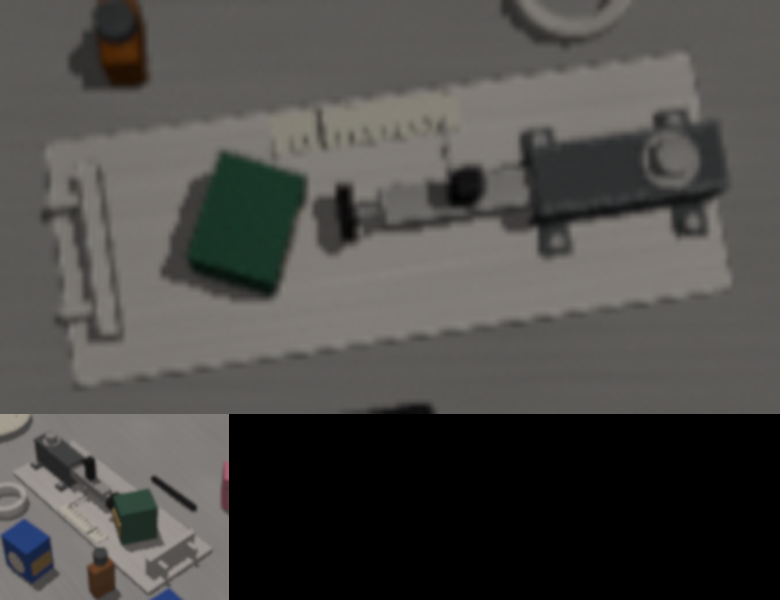

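Crop check: the green carton (crop 248,220) has brass showing on its scale (+x) side in the scene inset (115,520). Its long axis is roughly along jig x, so it is the right one. Next I fit the jig and carton precisely.

```bash
cat > fit.py <<'E'
from h import *
def fit(c):
    f=bot.grab_frame(c);P=cloud(f);im=f['image'];hsv=cv2.cvtColor(im,cv2.COLOR_BGR2HSV)
    x,y,z=P[...,0],P[...,1],P[...,2]; o={}
    roi=(x>.46)&(x<.74)&(y>-.29)&(y<.26)
    # plate: bright, low
    br=hsv[...,2].astype(float); t,_=cv2.threshold(hsv[...,2][roi&(z<.02)].reshape(-1,1),0,255,cv2.THRESH_OTSU)
    m=(roi&(z<.02)&(br>t)).astype(np.uint8); n,l,st,_=cv2.connectedComponentsWithStats(m); k=1+np.argmax(st[1:,4]); m=l==k
    v,u=np.nonzero(m); h=cv2.convexHull(np.c_[u,v].astype(np.float32))[:,0]
    W=np.array([ray(f,q,z=.01)[:2] for q in h]);r=cv2.minAreaRect((W*1000).astype(np.float32));o['plate']=r
    g=roi&(hsv[...,0]>45)&(hsv[...,0]<100)&(hsv[...,1]>70)&(z>.02)&(y>-.05)
    n,l,st,_=cv2.connectedComponentsWithStats(g.astype(np.uint8)); g=l==1+np.argmax(st[1:,4])
    t=g&(z>np.percentile(z[g],90)-.006)
    o['carton_px']=g.sum(); o['ctop']=cv2.minAreaRect((P[t][:,:2]*1000).astype(np.float32)); o['cz']=np.median(z[t]); o['cm']=P[t].mean(0)
    for k,z0,z1,y0,y1 in(('handle',.098,.112,-.13,.03),('button',.076,.098,-.28,-.15)):
        b=roi&(z>z0)&(z<z1)&(y>y0)&(y<y1)&~g&(hsv[...,1]<90)
        if b.any(): o[k]=np.r_[cv2.minAreaRect((P[b][:,:2]*1000).astype(np.float32))[0],1000*np.median(z[b])]
    return o
if __name__=='__main__':
    for c in('top','scene'):
        for k,v in fit(c).items(): print(c,k,np.round(np.hstack(v),3))
E
python3 fit.py
```

```text
top plate [584.973 -39.861 161.187 429.009   7.335]Traceback (most recent call last):
  File "fit.py", line 21, in <module>
    for k,v in fit(c).items(): print(c,k,np.round(np.hstack(v),3))
                                                  ~~~~~~~~~^^^
    return _arrays_for_stack_dispatcher(tup)
    return tuple(arrays)
TypeError: 'numpy.int64' object is not iterable
```

```bash
sed -i 's/np.round(np.hstack(v),3)/np.round(np.hstack([np.hstack(v)] if isinstance(v,tuple) else [v]),3)/' fit.py; python3 fit.py
```

```text
top plate [584.893 -39.826 160.978 429.021   7.291]
top carton_px [503]
top ctop [571.587  50.944  54.811  68.     71.75 ]
top cz [0.091]
top cm [0.571 0.051 0.091]
top handle [588.577 -83.914 106.778]
top button [ 603.906 -209.615   88.479]
scene plate [604.981  -6.412 549.767 278.865  89.9  ]
scene carton_px [739]
scene ctop [577.482  52.675  57.501  65.796  73.966]
scene cz [0.089]
scene cm [0.579 0.055 0.089]
scene handle [591.492 -82.794 104.817]
scene button [ 608.316 -208.803   88.214]
```

```bash
cat > plan.py <<'E'
from h import *
import sys
J0=np.array([.5827,-.0288]);JY=np.radians(7.4)
def jig(x,y,z): c,s=np.cos(JY),np.sin(JY); return np.array([J0[0]+c*x-s*y,J0[1]+s*x+c*y,z])
def plan(p,yaw,n):
    "tcp target p, tool-x heading yaw (deg, mod 180), in n rows; start from measured pose"
    s=bot.read_state();R0=R.from_quat(s['eef_rot']);M=R0.as_matrix();q=s['tcp_pos']
    print('clock',round(s['clock'],2),'tcp',np.round(q,4),'x head',round(np.degrees(np.arctan2(M[1,0],M[0,0])),2),'ydir',np.round(M[:,1],3),'F',np.round(s['contact_force'],1),'w',round(s['grip_width'],4))
    best=None
    for k in(0,180):
        a=np.radians(yaw+k);X=np.array([np.cos(a),np.sin(a),0]);Y=np.array([0,0,-1.]);T=R.from_matrix(np.c_[X,Y,np.cross(X,Y)])
        v=(R0.inv()*T).as_rotvec()
        if best is None or np.linalg.norm(v)<np.linalg.norm(best): best=v
    Rt=R0;rows=[]
    for i in range(n):
        d=Rt.inv().apply((p-q)/n); rows.append(np.r_[d/.12,best/n/.12]); Rt=Rt*R.from_rotvec(best/n)
    print('turn deg',np.round(np.degrees(best),1),'dist',np.round(p-q,4))
    for r in rows: print(np.round(r,3).tolist())
E
python3 - <<'E'
from plan import *
plan(np.array([.5731,.0515,.20]),72.3,16)
print(bot.read_state()['joint_pos'][6])
E
```

```text
clock 1.45 tcp [ 0.2346 -0.5793  0.2487] x head -67.96 ydir [ 0. -0. -1.] F [-1.1  0.3 -0.5] w 0.092
turn deg [-0.  39.7  0. ] dist [ 0.3385  0.6308 -0.0487]
[-0.238, 0.025, 0.287, -0.0, 0.361, 0.0]
[-0.251, 0.025, 0.276, -0.0, 0.361, 0.0]
[-0.262, 0.025, 0.265, -0.0, 0.361, 0.0]
[-0.274, 0.025, 0.253, -0.0, 0.361, 0.0]
[-0.284, 0.025, 0.241, -0.0, 0.361, 0.0]
[-0.294, 0.025, 0.229, -0.0, 0.361, 0.0]
[-0.304, 0.025, 0.216, -0.0, 0.361, 0.0]
[-0.313, 0.025, 0.202, -0.0, 0.361, 0.0]
[-0.322, 0.025, 0.189, -0.0, 0.361, 0.0]
[-0.33, 0.025, 0.175, -0.0, 0.361, 0.0]
[-0.337, 0.025, 0.16, -0.0, 0.361, 0.0]
[-0.343, 0.025, 0.145, -0.0, 0.361, 0.0]
[-0.349, 0.025, 0.13, -0.0, 0.361, 0.0]
[-0.355, 0.025, 0.115, -0.0, 0.361, 0.0]
[-0.359, 0.025, 0.1, -0.0, 0.361, 0.0]
[-0.363, 0.025, 0.084, -0.0, 0.361, 0.0]
-0.07506986923325815
```

```bash
sed -i 's/for k in(0,180)/for k in(0,)/' plan.py
python3 - <<'E'
from plan import *
plan(np.array([.5731,.0515,.20]),72.3,24)
E
```

```text
clock 1.45 tcp [ 0.2346 -0.5793  0.2487] x head -67.96 ydir [ 0. -0. -1.] F [-1.1  0.3 -0.5] w 0.092
turn deg [   0.  -140.3    0. ] dist [ 0.3385  0.6308 -0.0487]
[-0.159, 0.017, 0.191, 0.0, -0.85, 0.0]
[-0.139, 0.017, 0.206, 0.0, -0.85, 0.0]
[-0.117, 0.017, 0.219, 0.0, -0.85, 0.0]
[-0.094, 0.017, 0.23, 0.0, -0.85, 0.0]
[-0.07, 0.017, 0.239, 0.0, -0.85, 0.0]
[-0.045, 0.017, 0.244, 0.0, -0.85, 0.0]
[-0.02, 0.017, 0.248, 0.0, -0.85, 0.0]
[0.005, 0.017, 0.249, 0.0, -0.85, 0.0]
[0.03, 0.017, 0.247, 0.0, -0.85, 0.0]
[0.055, 0.017, 0.242, 0.0, -0.85, 0.0]
[0.08, 0.017, 0.235, 0.0, -0.85, 0.0]
[0.103, 0.017, 0.226, 0.0, -0.85, 0.0]
[0.126, 0.017, 0.214, 0.0, -0.85, 0.0]
[0.147, 0.017, 0.2, 0.0, -0.85, 0.0]
[0.167, 0.017, 0.184, 0.0, -0.85, 0.0]
[0.185, 0.017, 0.167, 0.0, -0.85, 0.0]
[0.201, 0.017, 0.147, 0.0, -0.85, 0.0]
[0.214, 0.017, 0.126, 0.0, -0.85, 0.0]
[0.226, 0.017, 0.103, 0.0, -0.85, 0.0]
[0.235, 0.017, 0.08, 0.0, -0.85, 0.0]
[0.242, 0.017, 0.055, 0.0, -0.85, 0.0]
[0.247, 0.017, 0.03, 0.0, -0.85, 0.0]
[0.249, 0.017, 0.005, 0.0, -0.85, 0.0]
[0.248, 0.017, -0.02, 0.0, -0.85, 0.0]
```

Emit:
arm_command([
  [-0.16,0.017,0.19,0,-0.85,0],
  [-0.14,0.017,0.206,0,-0.85,0],
  [-0.117,0.017,0.22,0,-0.85,0],
  [-0.094,0.017,0.23,0,-0.85,0],
  [-0.07,0.017,0.24,0,-0.85,0],
  [-0.045,0.017,0.244,0,-0.85,0],
  [-0.02,0.017,0.248,0,-0.85,0],
  [0.005,0.017,0.25,0,-0.85,0],
], claw=-0.57, grip_force=25)

```text
clock: 2.45
tcp_pos: [0.348, -0.3676, 0.2325]
eef_rot: [0.695, -0.129, 0.129, -0.695]
contact_force: [1.2, -0.1, 0.2]
grip_width: 0.0721
```

Emit:
arm_command([
  [0.03,0.017,0.247,0,-0.85,0],
  [0.055,0.017,0.242,0,-0.85,0],
  [0.08,0.017,0.235,0,-0.85,0],
  [0.103,0.017,0.226,0,-0.85,0],
  [0.126,0.017,0.214,0,-0.85,0],
  [0.147,0.017,0.2,0,-0.85,0],
  [0.167,0.017,0.184,0,-0.85,0],
  [0.185,0.017,0.167,0,-0.85,0],
])

```text
clock: 3.45
tcp_pos: [0.4613, -0.1567, 0.216]
eef_rot: [0.689, 0.159, -0.159, -0.689]
contact_force: [-0.2, 0.6, 0.0]
grip_width: 0.0721
```

```bash
python3 - <<'E'
from plan import *
plan(np.array([.5731,.0515,.20]),72.3,8)
E
```

```text
clock 3.45 tcp [ 0.4613 -0.1567  0.216 ] x head 25.94 ydir [ 0. -0. -1.] F [-0.2  0.6  0. ] w 0.0721
turn deg [  0.  -46.4   0. ] dist [ 0.1118  0.2082 -0.016 ]
[0.2, 0.017, 0.144, 0.0, -0.843, 0.0]
[0.213, 0.017, 0.123, 0.0, -0.843, 0.0]
[0.224, 0.017, 0.101, 0.0, -0.843, 0.0]
[0.234, 0.017, 0.078, 0.0, -0.843, 0.0]
[0.24, 0.017, 0.054, 0.0, -0.843, 0.0]
[0.244, 0.017, 0.029, 0.0, -0.843, 0.0]
[0.246, 0.017, 0.005, 0.0, -0.843, 0.0]
[0.245, 0.017, -0.02, 0.0, -0.843, 0.0]
```

Emit:
arm_command([
  [0.2,0.017,0.144,0,-0.843,0],
  [0.213,0.017,0.123,0,-0.843,0],
  [0.224,0.017,0.101,0,-0.843,0],
  [0.234,0.017,0.078,0,-0.843,0],
  [0.24,0.017,0.054,0,-0.843,0],
  [0.244,0.017,0.029,0,-0.843,0],
  [0.246,0.017,0.005,0,-0.843,0],
  [0.245,0.017,-0.02,0,-0.843,0],
])

```text
clock: 4.45
tcp_pos: [0.574, 0.0509, 0.1995]
eef_rot: [-0.571, -0.417, 0.417, 0.571]
contact_force: [1.2, 0.4, -1.4]
grip_width: 0.0721
```

```bash
python3 - <<'E'
from plan import *
plan(np.array([.5731,.0515,.086]),72.3,8)
out=[]
for c in('scene','top'):
    f=bot.grab_frame(c);im=f['image'].copy()
    s=bot.read_state();M=R.from_quat(s['eef_rot']).as_matrix()
    tip=s['tcp_pos']+.022*M[:,1]
    k=4;px=proj(f,s['tcp_pos']-[0,0,.08]);u,v=int(px[0]),int(px[1])
    cr=cv2.resize(im[v-65:v+65,u-48:u+48],None,fx=k,fy=k,interpolation=cv2.INTER_CUBIC)
    for d in(-.036,.036):
        q=(proj(f,tip+M[:,0]*d)-[u-48,v-65]+.5)*k; cv2.circle(cr,tuple(int(t) for t in q),3,(0,0,255),1)
    out.append(cr)
cv2.imwrite('pics/app.png',np.hstack(out))
E
```

```text
clock 4.45 tcp [0.574  0.0509 0.1995] x head 72.28 ydir [-0.  0. -1.] F [ 1.2  0.4 -1.4] w 0.0721
turn deg [-0. -0.  0.] dist [-0.0009  0.0006 -0.1135]
[0.0, 0.118, 0.001, -0.0, -0.0, 0.0]
[0.0, 0.118, 0.001, -0.0, -0.0, 0.0]
[0.0, 0.118, 0.001, -0.0, -0.0, 0.0]
[0.0, 0.118, 0.001, -0.0, -0.0, 0.0]
[0.0, 0.118, 0.001, -0.0, -0.0, 0.0]
[0.0, 0.118, 0.001, -0.0, -0.0, 0.0]
[0.0, 0.118, 0.001, -0.0, -0.0, 0.0]
[0.0, 0.118, 0.001, -0.0, -0.0, 0.0]
```

View pics/app.png

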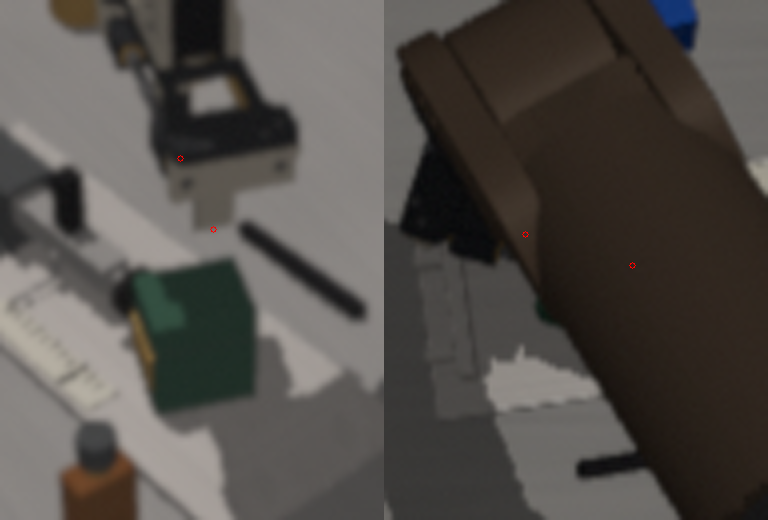

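The near fingertip (213,229) sits where the calibration predicts, above the green carton (200,340). The brass is on its scale side (143,345). I descend.

Emit:
arm_command([
  [0,0.14,0,0,0,0],
  [0,0.14,0,0,0,0],
  [0,0.14,0,0,0,0],
  [0,0.14,0,0,0,0],
  [0,0.12,0,0,0,0],
  [0,0.12,0,0,0,0],
  [0,0.1,0,0,0,0],
  [0,0.07,0,0,0,0],
])

```text
clock: 5.55
tcp_pos: [0.5733, 0.0489, 0.0826]
eef_rot: [-0.572, -0.415, 0.415, 0.572]
contact_force: [-1.0, 1.3, -0.7]
grip_width: 0.0719
```

Emit:
arm_command([
  [0,0,0,0,0,0],
  [0,0,0,0,0,0],
  [0,0,0,0,0,0],
  [0,0,0,0,0,0],
  [0,0,0,0,0,0],
  [0,0,0,0,0,0],
  [0,0,0,0,0,0],
  [0,0,0,0,0,0],
], claw=1, grip_force=25)

```text
clock: 6.55
tcp_pos: [0.5737, 0.0491, 0.0838]
eef_rot: [0.572, 0.416, -0.415, -0.572]
contact_force: [-0.1, 1.1, 5.7]
grip_width: 0.0559
```

```bash
python3 - <<'E'
from plan import *
plan(np.array([.574,.0509,.0965]),72.3,1)
s=bot.read_state();print(np.round(s['wrist_torque'],2))
f=bot.grab_frame('scene');P=cloud(f);hsv=cv2.cvtColor(f['image'],cv2.COLOR_BGR2HSV)
cv2.imwrite('pics/grip.png',cv2.resize(f['image'][150:280,260:420],None,fx=4,fy=4,interpolation=cv2.INTER_CUBIC))
E
```

```text
clock 6.55 tcp [0.5737 0.0491 0.0838] x head 71.93 ydir [ 0.001  0.    -1.   ] F [-0.1  1.1  5.7] w 0.0559
turn deg [ 0.  -0.4  0. ] dist [0.0003 0.0018 0.0127]
[0.015, -0.106, 0.002, 0.006, -0.054, 0.003]
[ 0.22 -0.12 -0.03]
```

View pics/grip.png

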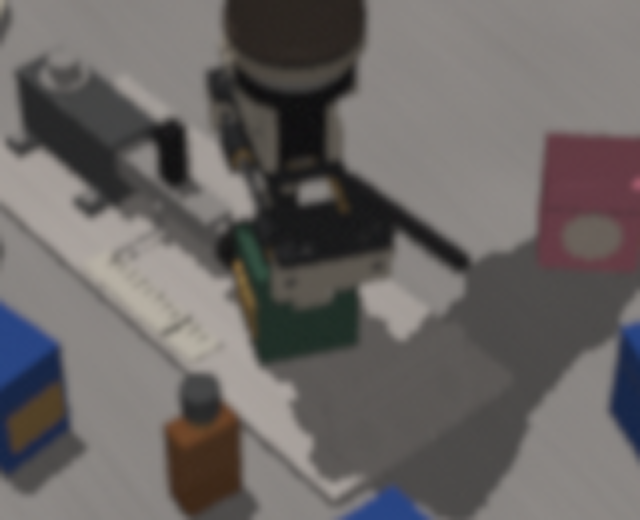

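Carton gripped (55.9 mm), brass at (245,280). Lift and turn.

Emit:
arm_command([
  [0,-0.03,0,0,0,0],
  [0,-0.04,0,0,0,0],
  [0,0,0,0,0.3,0],
  [0,0,0,0,0.7,0],
  [0,0,0,0,0.8,0],
  [0,0,0,0,0.8,0],
  [0,0,0,0,0.8,0],
  [0,0,0,0,0.8,0],
])

```text
clock: 7.6
tcp_pos: [0.5732, 0.0488, 0.0916]
eef_rot: [-0.658, -0.258, 0.258, 0.658]
contact_force: [-0.8, -0.2, -2.7]
grip_width: 0.0558
```

```bash
python3 - <<'E'
from plan import *
s=bot.read_state();print(np.round(s['wrist_torque'],2))
plan(jig(0,129,.0915),7.4,10)
E
```

```text
[ 0.03 -0.18 -0.06]
clock 7.6 tcp [0.5732 0.0488 0.0916] x head 42.77 ydir [-0. -0. -1.] F [-0.8 -0.2 -2.7] w 0.0558
turn deg [-0.  35.4 -0. ] dist [-1.66052e+01  1.27848e+02 -1.00000e-04]
[62.186, -0.01, 87.608, -0.0, 0.514, -0.0]
[56.663, -0.008, 91.277, -0.0, 0.514, -0.0]
[50.925, -0.006, 94.599, -0.0, 0.514, -0.0]
[44.992, -0.004, 97.56, -0.0, 0.514, -0.0]
[38.888, -0.003, 100.15, -0.0, 0.514, -0.0]
[32.635, -0.002, 102.358, -0.0, 0.514, -0.0]
[26.258, -0.001, 104.176, -0.0, 0.514, -0.0]
[19.782, -0.0, 105.598, -0.0, 0.514, -0.0]
[13.23, 0.0, 106.617, -0.0, 0.514, -0.0]
[6.627, 0.0, 107.23, -0.0, 0.514, -0.0]
```

```bash
python3 - <<'E'
from plan import *
plan(jig(0,.129,.0915),7.4,8)
E
```

```text
clock 7.6 tcp [0.5732 0.0488 0.0916] x head 42.77 ydir [-0. -0. -1.] F [-0.8 -0.2 -2.7] w 0.0558
turn deg [-0.  35.4 -0. ] dist [-0.0072  0.0503 -0.0001]
[0.03, 0.0, 0.044, -0.0, 0.643, -0.0]
[0.027, 0.0, 0.046, -0.0, 0.643, -0.0]
[0.023, 0.0, 0.048, -0.0, 0.643, -0.0]
[0.019, 0.0, 0.049, -0.0, 0.643, -0.0]
[0.015, 0.0, 0.051, -0.0, 0.643, -0.0]
[0.012, 0.0, 0.052, -0.0, 0.643, -0.0]
[0.008, 0.0, 0.052, -0.0, 0.643, -0.0]
[0.003, 0.0, 0.053, -0.0, 0.643, -0.0]
```

Emit:
arm_command([
  [0.03,0,0.044,0,0.643,0],
  [0.027,0,0.046,0,0.643,0],
  [0.023,0,0.048,0,0.643,0],
  [0.019,0,0.049,0,0.643,0],
  [0.015,0,0.051,0,0.643,0],
  [0.012,0,0.052,0,0.643,0],
  [0.008,0,0.052,0,0.643,0],
  [0.003,0,0.053,0,0.643,0],
])

```text
clock: 8.6
tcp_pos: [0.5657, 0.0995, 0.0916]
eef_rot: [0.706, 0.046, -0.046, -0.706]
contact_force: [0.4, -0.5, -2.0]
grip_width: 0.0559
```

```bash
python3 - <<'E'
from plan import *
plan(jig(0,.135,.083),7.4,1)
f=bot.grab_frame('scene')
cv2.imwrite('pics/pre.png',cv2.resize(f['image'][150:280,260:420],None,fx=4,fy=4,interpolation=cv2.INTER_CUBIC))
f=bot.grab_frame('top')
# visible fence / plate numbers while held
E
```

```text
clock 8.6 tcp [0.5657 0.0995 0.0916] x head 7.44 ydir [-0. -0. -1.] F [ 0.4 -0.5 -2. ] w 0.0559
turn deg [ 0.  0. -0.] dist [-0.0004  0.0056 -0.0086]
[0.003, 0.072, 0.047, 0.001, 0.006, -0.003]
```

View pics/pre.png

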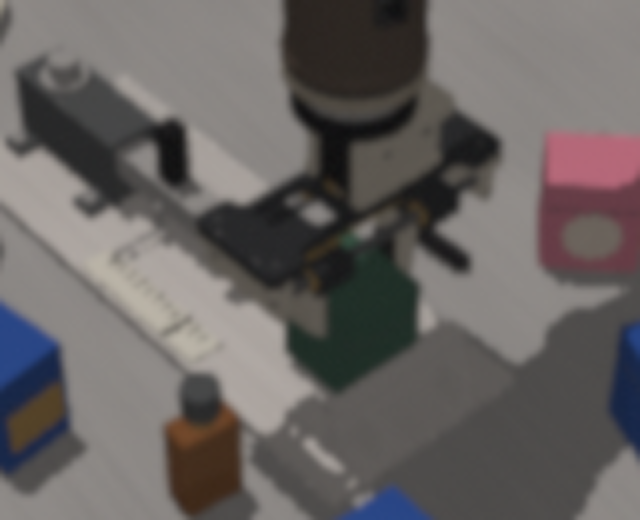

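Carton's turned, back face (350,330) toward the fence. I lower, then push gently to the fence.

Emit:
arm_command([
  [0,0.03,0,0,0,0],
  [0,0.02,0,0,0,0],
  [0,0.012,0,0,0,0],
  [0,0,0.012,0,0,0],
  [0,0,0.012,0,0,0],
  [0,0,0.01,0,0,0],
  [0,0,0,0,0,0],
  [0,0,0,0,0,0],
])

```text
clock: 9.7
tcp_pos: [0.5654, 0.1033, 0.0844]
eef_rot: [0.706, 0.047, -0.047, -0.705]
contact_force: [0.2, 0.0, -1.8]
grip_width: 0.0556
```

Emit:
arm_command([
  [0,0,0.008,0,0,0],
  [0,0,0.008,0,0,0],
  [0,0,0.008,0,0,0],
  [0,0,0,0,0,0],
  [0,0,0,0,0,0],
  [0,0,0,0,0,0],
  [0,0,0,0,0,0],
  [0,0,0,0,0,0],
])

```text
clock: 10.7
tcp_pos: [0.5652, 0.1045, 0.0844]
eef_rot: [0.706, 0.047, -0.047, -0.705]
contact_force: [-0.6, -5.2, 1.1]
grip_width: 0.0558
```

Emit:
arm_command([
  [0,0.006,0.008,0,0,0],
  [0,0.006,0.008,0,0,0],
  [0,0,0,0,0,0],
  [0,0,0,0,0,0],
  [0,0,0,0,0,0],
  [0,0,0,0,0,0],
  [0,0,0,0,0,0],
  [0,0,0,0,0,0],
])

```text
clock: 11.7
tcp_pos: [0.5654, 0.1046, 0.0837]
eef_rot: [0.707, 0.046, -0.046, -0.704]
contact_force: [-1.3, -13.0, 10.2]
grip_width: 0.0556
```

Emit:
arm_command([
  [0,-0.006,-0.015,0,0,0],
  [0,0,0,0,0,0],
  [0,0,0,0,0,0],
  [0,0,0,0,0,0],
  [0,0,0,0,0,0],
  [0,0,0,0,0,0],
  [0,0,0,0,0,0],
  [0,0,0,0,0,0],
])

```text
clock: 12.7
tcp_pos: [0.5654, 0.1045, 0.0838]
eef_rot: [0.706, 0.047, -0.047, -0.705]
contact_force: [0.2, -7.2, 3.1]
grip_width: 0.0561
```

Emit:
arm_command([
  [0,0,0,0,0,0],
  [0,0,0,0,0,0],
  [0,0,0,0,0,0],
  [0,0,0,0,0,0],
  [0,-0.1,0,0,0,0],
  [0,-0.2,0,0,0,0],
  [0,-0.3,0,0,0,0],
  [0,-0.3,0,0,0,0],
], claw=-0.65)

```text
clock: 13.7
tcp_pos: [0.5649, 0.1064, 0.1935]
eef_rot: [-0.705, -0.048, 0.047, 0.706]
contact_force: [1.5, 0.0, 0.0]
grip_width: 0.0757
```

```bash
python3 - <<'E'
from plan import *
plan(jig(0,-.185,.15),7.4,12)
E
```

```text
clock 13.7 tcp [0.5649 0.1064 0.1935] x head 7.68 ydir [ 0.  0. -1.] F [1.5 0.  0. ] w 0.0757
turn deg [-0.   0.3  0. ] dist [ 0.0416 -0.3187 -0.0435]
[-0.001, 0.03, -0.223, -0.0, 0.003, 0.0]
[-0.001, 0.03, -0.223, -0.0, 0.003, 0.0]
[-0.001, 0.03, -0.223, -0.0, 0.003, 0.0]
[-0.001, 0.03, -0.223, -0.0, 0.003, 0.0]
[-0.001, 0.03, -0.223, -0.0, 0.003, 0.0]
[-0.001, 0.03, -0.223, -0.0, 0.003, 0.0]
[-0.0, 0.03, -0.223, -0.0, 0.003, 0.0]
[-0.0, 0.03, -0.223, -0.0, 0.003, 0.0]
[-0.0, 0.03, -0.223, -0.0, 0.003, 0.0]
[-0.0, 0.03, -0.223, -0.0, 0.003, 0.0]
[-0.0, 0.03, -0.223, -0.0, 0.003, 0.0]
[0.0, 0.03, -0.223, -0.0, 0.003, 0.0]
```

Emit:
arm_command([
  [0,0,-0.2,0,0,0],
  [0,0,-0.35,0,0,0],
  [0,0,-0.4,0,0,0],
  [0,0,-0.4,0,0,0],
  [0,0,-0.4,0,0,0],
  [0,0,-0.4,0,0,0],
  [0,0.05,-0.35,0,0,0],
  [0,0.1,-0.178,0,0,0],
], claw=1)

```text
clock: 14.7
tcp_pos: [0.6081, -0.2151, 0.1742]
eef_rot: [0.706, 0.047, -0.046, -0.705]
contact_force: [-0.4, -0.0, 0.6]
grip_width: 0.0023
```

```bash
python3 - <<'E'
from plan import *
plan(jig(0,-.185,.115),7.4,1)
from fit import fit
for k,v in fit('top').items(): print('top',k,np.round(np.hstack([np.hstack(v)] if isinstance(v,tuple) else [v]),3))
f=bot.grab_frame('top');g=bot.grab_frame('scene')
a=cv2.resize(f['image'][160:245,240:345],None,fx=4.5,fy=4.5,interpolation=cv2.INTER_CUBIC)
b=cv2.resize(g['image'][140:270,260:390],None,fx=2.5,fy=2.5,interpolation=cv2.INTER_CUBIC)
o=np.zeros((max(a.shape[0],b.shape[0]),a.shape[1]+b.shape[1],3),np.uint8);o[:a.shape[0],:a.shape[1]]=a;o[:b.shape[0],a.shape[1]:]=b
cv2.imwrite('pics/seat.png',o)
E
```

```text
clock 14.7 tcp [ 0.6081 -0.2151  0.1742] x head 7.5 ydir [ 0.001 -0.001 -1.   ] F [-0.4 -0.   0.6] w 0.0023
turn deg [0.1 0.1 0.1] dist [-0.0016  0.0028 -0.0592]
[-0.011, 0.493, 0.026, 0.012, 0.015, 0.011]
top plate [598.777  60.655 395.932 279.103  89.913]
top carton_px [479]
top ctop [563.31  104.085  54.971  67.438   6.937]
top cz [0.091]
top cm [0.563 0.104 0.091]
top handle [588.757 -84.196 106.685]
top button [ 604.936 -197.141   85.055]
```

View pics/seat.png

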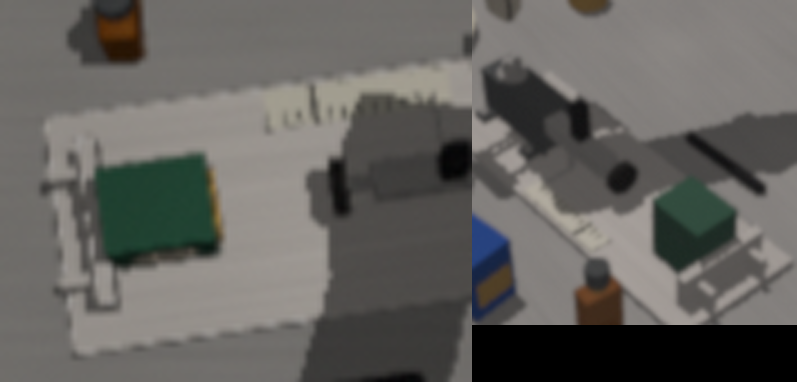

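Top view: the carton sits with its back against the fence (100,215) and its brass edge (214,205) facing the pad (340,187). The fit gives jig x −0.8, y 134.6 mm, within about half a degree. Next is the button.

Emit:
arm_command([
  [-0.012,0.05,0.024,0,0,0],
  [0,0.12,0,0,0,0],
  [0,0.12,0,0,0,0],
  [0,0.1,0,0,0,0],
  [0,0.06,0,0,0,0],
  [0,0.04,0,0,0,0],
  [0,0.02,0,0,0,0],
  [0,0.02,0,0,0,0],
])

```text
clock: 15.85
tcp_pos: [0.6062, -0.2096, 0.1104]
eef_rot: [0.706, 0.047, -0.047, -0.705]
contact_force: [-2.2, -0.1, 3.0]
grip_width: 0.0006
```

Emit:
arm_command([
  [0,0.015,0,0,0,0],
  [0,0.015,0,0,0,0],
  [0,0.015,0,0,0,0],
  [0,0.015,0,0,0,0],
  [0,0.015,0,0,0,0],
  [0,0.01,0,0,0,0],
  [0,0,0,0,0,0],
  [0,0,0,0,0,0],
])

```text
clock: 16.85
tcp_pos: [0.6064, -0.2096, 0.1039]
eef_rot: [0.706, 0.048, -0.047, -0.705]
contact_force: [-15.1, 3.0, 40.3]
grip_width: 0.0006
```

Hard stop at tip z 0.082, so the button is fully down. I go up.

Emit:
arm_command([
  [0,-0.03,0,0,0,0],
  [0,-0.1,0,0,0,0],
  [0,-0.15,0,0,0,0],
  [0,-0.15,0,0,0,0],
  [0,-0.1,0,0,0,0],
  [0,0,0.2,0,0,0],
  [0,0,0.3,0,0,0],
  [0,0,0.3,0,0,0],
], claw=1)

```text
clock: 17.85
tcp_pos: [0.5925, -0.1118, 0.1631]
eef_rot: [-0.705, -0.047, 0.048, 0.706]
contact_force: [0.5, 1.4, 0.2]
grip_width: 0.0002
```

```bash
python3 - <<'E'
from plan import *
plan(jig(0,-.055,.13),7.4,1)
from fit import fit
for c in('top','scene'):
  for k,v in fit(c).items(): print(c,k,np.round(np.hstack([np.hstack(v)] if isinstance(v,tuple) else [v]),3))
E
```

```text
clock 17.85 tcp [ 0.5925 -0.1118  0.1631] x head 7.71 ydir [-0.001  0.001 -1.   ] F [0.5 1.4 0.2] w 0.0002
turn deg [-0.   0.3 -0. ] dist [-0.0027  0.0285 -0.0331]
[0.01, 0.276, 0.238, -0.007, 0.045, -0.005]
top plate [598.865  80.145 357.088 279.069  89.986]
top carton_px [496]
top ctop [563.599 103.997  55.329  68.972   8.026]
top cz [0.091]
top cm [0.563 0.104 0.091]
top handle [588.304 -82.427 106.427]
scene plate [604.617  -5.926 547.604 279.875  89.996]
scene carton_px [694]
scene ctop [568.237 107.056  55.263  69.837   9.228]
scene cz [0.089]
scene cm [0.569 0.109 0.089]
scene handle [590.665 -82.628 104.043]
scene button [ 610.481 -207.005   80.484]
```

Emit:
arm_command([
  [0.01,0,0.12,0,0,0],
  [0,0,0.118,0,0.04,0],
  [0,0,0,0,0,0],
  [0,0.15,0,0,0,0],
  [0,0.15,0,0,0,0],
  [0,0.15,0,0,0,0],
  [0,0.1,0,0,0,0],
  [0,0.05,0,0,0,0],
], claw=-0.3)

```text
clock: 18.95
tcp_pos: [0.5902, -0.0859, 0.0902]
eef_rot: [-0.706, -0.045, 0.046, 0.706]
contact_force: [-0.0, 0.5, -0.2]
grip_width: 0.0595
```

Emit:
arm_command([
  [0,0,0,0,0,0],
  [0,0,0,0,0,0],
  [0,0,0,0,0,0],
  [0,0,0,0,0,0],
  [0,0,0,0,0,0],
  [0,0,0,0,0,0],
  [0,0,0,0,0,0],
  [0,0,0,0,0,0],
], claw=1, grip_force=45)

```text
clock: 19.95
tcp_pos: [0.5905, -0.086, 0.0916]
eef_rot: [0.706, 0.046, -0.046, -0.706]
contact_force: [-4.1, -0.1, 4.9]
grip_width: 0.0177
```

```bash
python3 - <<'E'
from plan import *
plan(jig(0,.0,.091),7.4,1)
f=bot.grab_frame('scene')
cv2.imwrite('pics/hgrip.png',cv2.resize(f['image'][150:280,240:400],None,fx=4,fy=4,interpolation=cv2.INTER_CUBIC))
E
```

```text
clock 19.95 tcp [ 0.5905 -0.086   0.0916] x head 7.39 ydir [-0. -0. -1.] F [-4.1 -0.1  4.9] w 0.0177
turn deg [ 0. -0. -0.] dist [-0.0078  0.0572 -0.0006]
[-0.003, 0.005, 0.481, 0.002, -0.001, -0.002]
```

View pics/hgrip.png

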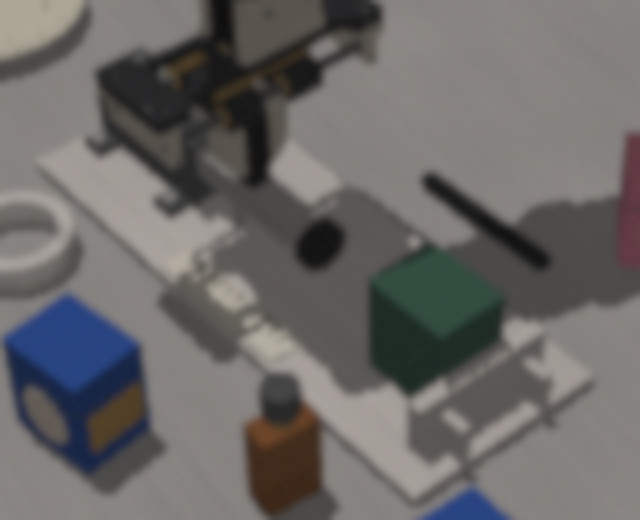

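Handle gripped (255,150 in crop). I pull the boom out.

Emit:
arm_command([
  [0,0,0.04,0,0,0],
  [0,0,0.08,0,0,0],
  [0,0,0.1,0,0,0],
  [0,0,0.1,0,0,0],
  [0,0,0.1,0,0,0],
  [0,0,0.08,0,0,0],
  [0,0,0.06,0,0,0],
  [0,0,0.03,0,0,0],
])

```text
clock: 21.0
tcp_pos: [0.5816, -0.0164, 0.0916]
eef_rot: [0.706, 0.046, -0.045, -0.705]
contact_force: [-0.6, -4.7, 5.5]
grip_width: 0.0179
```

```bash
python3 - <<'E'
from plan import *
plan(jig(0,.025,.091),7.4,1)
p=bot.read_state()['tcp_pos'][:2]-[.5905,-.0860]; c,s=np.cos(JY),np.sin(JY);print('boom',-s*p[0]+c*p[1],'side',c*p[0]+s*p[1])
E
```

```text
clock 21.0 tcp [ 0.5816 -0.0164  0.0916] x head 7.37 ydir [ 0.    -0.001 -1.   ] F [-0.6 -4.7  5.5] w 0.0179
turn deg [ 0.1 -0.   0. ] dist [-0.0022  0.0124 -0.0006]
[-0.005, 0.005, 0.105, 0.012, -0.005, 0.001]
boom 0.07014452075059335 side 0.0001659103422891224
```

Emit:
arm_command([
  [0,0,0.025,0,0,0],
  [0,0,0.025,0,0,0],
  [0,0,0.02,0,0,0],
  [0,0,0.014,0,0,0],
  [0,0,0,0,0,0],
  [0,0,0,0,0,0],
  [0,0,0,0,0,0],
  [0,0,0,0,0,0],
])

```text
clock: 22.0
tcp_pos: [0.5805, -0.0075, 0.0916]
eef_rot: [0.706, 0.045, -0.045, -0.705]
contact_force: [-0.2, -5.7, 5.4]
grip_width: 0.018
```

```bash
cat > bm.py <<'E'
from plan import *
plan(jig(0,.025,.091),7.4,1)
p=bot.read_state()['tcp_pos'][:2]-[.5905,-.0860]; c,s=np.cos(JY),np.sin(JY);print('boom',-s*p[0]+c*p[1],'side',c*p[0]+s*p[1])
E
python3 bm.py; python3 - <<'E'
from h import *
from fit import fit
for c in('top','scene'):
  o=fit(c)
  for k in('ctop','cz','carton_px'): print(c,k,o[k])
f=bot.grab_frame('top');g=bot.grab_frame('scene')
a=cv2.resize(f['image'][160:245,240:345],None,fx=3.8,fy=3.8,interpolation=cv2.INTER_CUBIC)
b=cv2.resize(g['image'][190:250,265:345],None,fx=5,fy=5,interpolation=cv2.INTER_CUBIC)
h=max(a.shape[0],b.shape[0]);o=np.zeros((h,a.shape[1]+b.shape[1],3),np.uint8);o[:a.shape[0],:a.shape[1]]=a;o[:b.shape[0],a.shape[1]:]=b
cv2.imwrite('pics/mark.png',cv2.convertScaleAbs(o,alpha=1.5))
E
```

```text
clock 22.0 tcp [ 0.5805 -0.0075  0.0916] x head 7.31 ydir [ 0.    -0.002 -1.   ] F [-0.2 -5.7  5.4] w 0.018
turn deg [ 0.1 -0.1  0. ] dist [-0.001   0.0035 -0.0006]
[-0.005, 0.005, 0.03, 0.018, -0.013, 0.002]
boom 0.07912689489028125 side 0.00020842365334217822
top ctop ((563.43896484375, 104.1337890625), (55.44496154785156, 66.7110595703125), 7.3173651695251465)
top cz 0.09079699566311761
top carton_px 484
scene ctop ((570.006591796875, 108.70806884765625), (53.69497299194336, 66.44564056396484), 7.4078216552734375)
scene cz 0.08891937222124824
scene carton_px 651
```

View pics/mark.png

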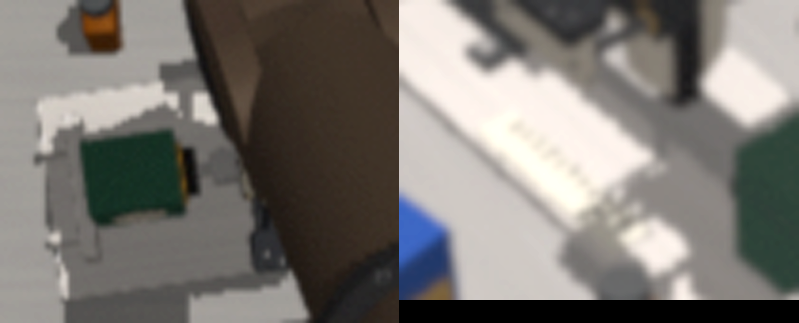

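The pad meets the brass (190,170 left). The boom reads 0.0791 by TCP travel, so I nudge 0.9 mm and check the pointer closely.

Emit:
arm_command([
  [0,0,0.008,0,0,0],
  [0,0,0,0,0,0],
  [0,0,0,0,0,0],
  [0,0,0,0,0,0],
  [0,0,0,0,0,0],
  [0,0,0,0,0,0],
  [0,0,0,0,0,0],
  [0,0,0,0,0,0],
])

```text
clock: 23.2
tcp_pos: [0.5804, -0.0068, 0.0916]
eef_rot: [0.706, 0.045, -0.045, -0.705]
contact_force: [-1.1, -7.0, 5.4]
grip_width: 0.0177
```

```bash
python3 bm.py; python3 - <<'E'
from h import *
ims=[]
for i in range(6): g=bot.grab_frame('scene');ims.append(g['image'].astype(float));print(np.round(bot.read_state()['contact_force'],1))
im=np.mean(ims,0).astype(np.uint8)
c=im[205:250,285:345];c=cv2.resize(c,None,fx=13,fy=13,interpolation=cv2.INTER_CUBIC)
cl=cv2.createCLAHE(3,(4,4));l=cv2.cvtColor(c,cv2.COLOR_BGR2LAB);l[...,0]=cl.apply(l[...,0])
cv2.imwrite('pics/mark2.png',cv2.cvtColor(l,cv2.COLOR_LAB2BGR))
print([ (np.round(r['pixel'],1),round(r['p'],2)) for r in bot.spot_point('scene','mark')[:2]])
from plan import jig
for n,p in(('mark',jig(.063,.025,.013)),('m60',jig(.063,.005,.013)),('foot',jig(0,.025,.056))): print(n,np.round((proj(g,p)-[285,205]+.5)*13),np.round(proj(g,p),1))
E
```

```text
clock 23.2 tcp [ 0.5804 -0.0068  0.0916] x head 7.3 ydir [ 0.    -0.002 -1.   ] F [-1.1 -7.   5.4] w 0.0177
turn deg [ 0.1 -0.1  0. ] dist [-0.0009  0.0028 -0.0006]
[-0.005, 0.005, 0.024, 0.019, -0.015, 0.001]
boom 0.07987298641134269 side 0.0001823908170463292
[-1.6 -7.9  5.8]
[-1.  -8.1  5. ]
[-1.6 -7.3  5.2]
[-0.9 -8.2  5. ]
[-1.2 -7.7  4.7]
[-0.7 -7.9  5.3]
[(array([302.9, 230.1]), 0.56)]
mark [254. 344.] [304. 231.]
m60 [195. 293.] [299.5 227.1]
foot [481.  58.] [321.5 209. ]
```

View pics/mark2.png

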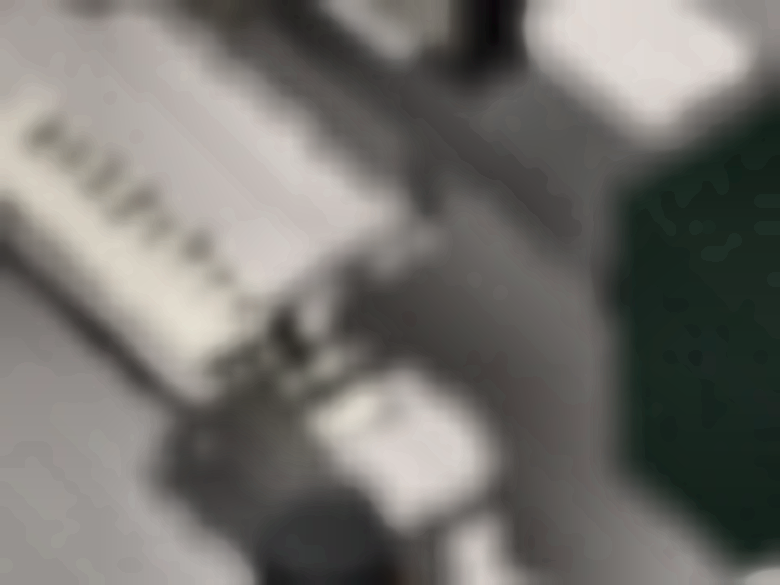

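The pointer and its dark line lie on the long mark (about 240–290, 335–365 in the crop; the mark is predicted at 254,344). The pull force is about 7.8 N against 7.4 expected. I hand in.

```bash
python3 - <<'E'
from h import *
print(bot.finish_job())
s=bot.read_state();print(np.round(s['tcp_pos'],4),s['grip_width'],s['clock'])
E
```

```text
the job is handed in; nothing more can be done
None
the job is handed in; nothing more can be done
```

The job is done and handed in at about 23.5 s, with the arm still gripping the handle and holding the boom at the long mark.

- **Carton:** I turned it about 65° clockwise and pressed it to the fence with about 13 N, then let go. In the last check the top camera put it about 1 mm from jig x 0, y 135. Its yaw matched the jig's to within about 0.1°, and the brass plaque was against the pad.
- **Button:** I pushed it to its hard stop, with the fingertips at z 0.082 m. The force there peaked at about 40 N, on the fingertips. Afterwards the scene camera put its top about 8 mm lower.
- **Boom:** TCP travel from the latched position gave 0.0799 m at the end. The pull was about 7.8 N, against about 7.4 N expected.

**Checks that disagreed or were weak:**
- The two cameras differ by 2–7 mm on absolute positions; the scene camera put the carton about 7 mm further in x and 5 mm in y than the top camera. I relied on the fence contact and the top camera for the carton.
- The pointer crop was blurry and partly in shadow. It fits the long mark but does not resolve tenths of a millimetre.
- I did not measure the bystanders again at the end. None of the moves or force readings suggested contact with them.

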